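# Trip-test the worktop socket block

## Robot

A 6-joint arm with a two-finger parallel gripper is mounted at the origin on a cart in front of the work surface, level with it; the furniture and walls round the work are solid. World frame = base frame: x ahead of the robot, y to its left, z up, the work surface at z = 0. Lengths are in mm, angles in degrees, forces in N, time in s.
With the tool pointing down it reaches from about 350 to 850 mm from the base axis. Payload 8.1 kg.
Tool frame: the origin (TCP) lies midway between the tips of the shut fingers; the grasp point (between the pads) lies 19 mm behind it (hold_point_z is the distance from the TCP to the grasp point, in mm); z points along the fingers, y is the direction in which the jaws open and shut (so a half turn about z gives the same grasp; the last joint's range is limited). The gripper opens to 85 mm and grips with 20 to 120 N. Pads are 22 mm wide; open, the fingers measure 114 mm over their backs; the gripper's body (76 mm by 85 mm) begins 54 mm behind the grasp point. The pads swing forward as they close: fully open they stand 13 mm farther back than shut.
Start: joints at [-71.528, 7.471, 85.268, -0, 87.261, -4.893], TCP at [237.974, -550.794, 231.292] pointing down, gripper open.
Joint ranges: [-169.43, 169.43], [-51.17, 129.36], [1.28, 143.12], [-76.62, 256.62], [0, 156.53], [-152.29, 152.29]. Speed limits (degrees/s): [136.94, 136.94, 159.86, 180, 180, 180].

## Interface

Orientations are given as [roll, pitch, yaw] about the fixed x, y, z axes, in that order (R = Rz(yaw) Ry(pitch) Rx(roll)).
In Python, from bench import sense, snapshot, camera_params, hand_in, hold_point_z gives the robot as it stands.
- The arm moves only by the tool servo_tool, never from a script. Its argument "motion" is a list of rows, each a list of 7 numbers: the finger opening in mm, from 0 to 85.4, then the shift along the tool's x, y, z in mm, then the turn, a rotation vector about the tool's x, y, z in rad. A call has 1 to 10 rows; each row shifts and turns the pose as measured when the row begins, along the tool's axes as they then stand; what a row does not reach is not made up. A row lasts 1/10 s, in which the tool goes at most 50 mm and 8.59 degrees, less where a joint would pass 70% of its speed; a pose out of reach is approached as far as the arm can. A call with a gripper value outside its range is refused whole. The fingers move at their own pace and stop on an object; "force" is the grip in N (left out, the last holds). Time passes only in rows, so rows that do not move let the fingers close. It gives the time, the measured TCP pose, the force and the opening at its end, in the units of the state.
- sense(): the state, without advancing time (a new reading comes with each control period).
- snapshot(name): name is "scene" or "top" or "wrist"; returns the picture (400x640x3 uint8, blue, green, red); there is no depth.
- camera_params(name): a dict with "fx", "fy", "cx", "cy" (pixels), "R" (3x3) and "t" (3): a world point X has camera coordinates R X + t; the wrist camera has in their place "tool_from_camera" (4x4, takes a point from camera to tool coordinates, whose origin is the TCP and whose axes are the flange's). Camera axes: x right, y down, z forward; pixel columns grow to the right and rows downward; lengths in mm; the calibration is good to about 2 mm. A picture is of the moment at which its call begins: read the wrist's pose just before it. camera_params takes no time and is no camera call.
- hand_in(): hands the job in, once; it reports no verdict.
The state is a dict: "time": time; "joint_pos": joint angles; "qd": joint speeds; "joint_efforts": joint torques, N m; "tool_pos": TCP position; "tcp_rot": TCP orientation; "ft_force": force on the tool from outside, world axes, zero at the start; "wrist_torque": the same for the moment, N m; "finger_gap": finger opening in mm.
Only numpy, scipy, OpenCV 4.12 (cv2) and the standard library are available. Lean on these libraries where they do the work, as an engineer would, in place of code of your own. Each camera call takes 0.05 s, during which the arm holds its last target. There are 200 camera calls.

## Task

Do the monthly trip test on the socket block: first switch off the socket that the black battery charger is plugged into (press the end of its red rocker next to the charger), then press the yellow test button so that the blue reset button pops up, press the blue button back down until it stays in, and last switch the charger's socket on again with the other end of its rocker. Press each one lightly with the fingertips, in that order. Grasp and lift nothing: the charger stays plugged in, the other two red rockers stay off, and the things lying about stay where they are.

Things in the scene. Friction and masses are not known exactly. Their poses are not given: they have to be found in the camera images.
- socket_block: Block screwed to the worktop: grey base 158 x 296 x 20 mm (x, y, z), end cheeks 44 mm high, screw lugs. Four white modules 150 x 72 mm stand on it side by side along y, in any order, faces 42 mm above the worktop: three sockets, each with a red rocker, and the trip module. Origin: centre of its underside; x points from the rockers and yellow button (near) to the sockets and blue button (far).
- charger_rocker (a joint): Red rocker switch (37 mm along the block's x, 24 mm wide, dished) in front of the charger's socket; its pivot line lies along the block's y. Positive (0.13 to 0.16 rad) = on (near end in, far end standing up), the same negative = off (far end, next to the charger, in). Snap action: about 4 N on the raised end, and past level it jumps over by itself and stays.
- charger_off_end (a point): On top of that rocker, 14 mm from its pivot, at the far end (next to the charger): press down here to switch off. Moves with the rocker: about 51 mm above the worktop when raised, 47 mm when pressed in.
- charger_on_end (a point): The same at the near end: press down here to switch on.
- test_top (a point): Centre of the top of the yellow test button, 22 mm across, 50.5 mm above the worktop at rest.
- test_button (a joint): Travel of the yellow button: 0 = up, about 0.0055 m = fully down on its rubber stop. Springs back when let go. About 3 mm down (some 4 N) it tips the trip mechanism over, which then snaps out by itself; pressing on to the bottom does no harm.
- reset_top (a point): Centre of the top of the blue reset button, 22 mm across, 65 mm behind the yellow one (block's x). 46.5 mm above the worktop when in, 50.5 mm when popped up.
- reset_button (a joint): Height of the blue button: 0 = in (supply on), about 0.004 m = popped up (tripped; the small window between the buttons then turns from green to red). Pressed more than half down (some 3 N) it snaps in and stays in.
- spare1_rocker (a joint): Like charger_rocker, of an empty socket; off (about -0.13) at the start, must stay off.
- spare2_rocker (a joint): Like charger_rocker, of the other empty socket; off (about -0.13) at the start, must stay off.
- charger_socket (a point): Centre of the face of the socket that the charger is plugged into, 86.5 mm behind the pivot of that socket's rocker.
- battery_charger: Loose black plug-in charger, 66 by 56 by 35 mm high with two green-and-brass cells on top, its three pins in the socket. Origin: centre of its underside, on the socket's face. Its front edge stands 53 mm behind the rocker's pivot.
- battery_1: Loose red and white cell, 50 mm long, 15 mm thick, lying; bystander. Origin under its centre, as for all the bystanders.
- pen_1: Blue pen, 145 mm long, lying; bystander.
- pegs_4: White clothes peg, 72 mm long, lying; bystander.
- tape_1: Roll of black tape, 58 mm across, 19 mm high; bystander.
- bottle_2: Brown dropper bottle, 33 mm across, 102 mm tall; bystander.
- keys_1: Bunch of keys, 110 by 121 mm, lying; bystander.
- sewing_tin: Closed grey tin box, 70 by 114 by 37 mm; bystander.
Things that resemble listed ones, but are neither listed nor needed, are in the scene too. Leave any orange or turquoise look-alike of the part that bears charger_rocker alone.

How it is judged:
By the outcome, as a careful person would: the job done as asked, in the order asked, and still so for the second after the job is handed in, with the robot touching nothing.
It also fails if it takes over 51 s, if anything falls off the work surface, if the arm or the gripper's body presses on something with over 40 N, if the wrist force passes 120 N, or if a joint passes its speed limit or range.

## Working session

There is one attempt and no reset: what is moved stays moved. The work goes in short steps, Python scripts to look and compute and a tool call to move; the robot and the scene stay as the last step left them, time stands still between calls to the robot, and variables do not carry over. Pictures are saved under pics/ and viewed, about 8 in all and at most 12, crops included, and the job is handed in when it is done.

Besides the shell and the picture viewer there is one more tool, called after ">>>" by a JSON object that holds its "fn" and its "kwargs". servo_tool: Moves the arm, as the interface text tells. Its arguments: {"type":"object","properties":{"motion":{"type":"array"},"force":{"type":"number"}},"required":["motion"]}

```bash
mkdir -p pics; python3 - <<'E'
from bench import *
import cv2
for n in("top","scene"):
    cv2.imwrite(f"pics/{n}0.png",snapshot(n))
    print(n,camera_params(n))
print(camera_params("wrist"));print(sense(),hold_point_z)
E
```

```text
top {'fx': 471.7191789789695, 'fy': 471.7191789789695, 'cx': 318.37382275108996, 'cy': 200.2323658646577, 'R': array([[ 0.01968216, -0.99980358, -0.00232843],
       [-0.9918965 , -0.01923403, -0.12558416],
       [ 0.12551471,  0.00478133, -0.99208024]]), 't': array([ -19.34865998,  508.45622854, 1241.41295106])}
scene {'fx': 510.46771519570484, 'fy': 510.46771519570484, 'cx': 321.6706665742744, 'cy': 194.64455524740936, 'R': array([[ 0.52918135, -0.8482626 , -0.02043667],
       [-0.53836143, -0.31704077, -0.78080223],
       [ 0.65584607,  0.42418829, -0.62444393]]), 't': array([-257.6917271 ,  306.60595373, 1261.64029418])}
{'fx': 334.78120954489424, 'fy': 334.78120954489424, 'cx': 317.32271519583026, 'cy': 199.23116471276748, 'tool_from_camera': array([[-5.02625972e-04, -9.50190349e-01, -3.11669773e-01,
         7.89415550e+01],
       [ 9.99998790e-01, -1.87075233e-05, -1.55565184e-03,
         6.79114729e-02],
       [ 1.47233479e-03, -3.11670178e-01,  9.50189209e-01,
        -1.42682215e+02],
       [ 0.00000000e+00,  0.00000000e+00,  0.00000000e+00,
         1.00000000e+00]])}
{'time': 0.1, 'joint_pos': array([-7.15286006e+01,  7.51155746e+00,  8.53232571e+01, -1.65926921e-04,
        8.72629652e+01, -4.89262114e+00]), 'qd': array([-0.02304407, -0.06939326, -0.10585741,  0.03424024, -0.08665634,
       -0.04632207]), 'joint_efforts': array([ 7.91398561e-04, -5.70952821e+01, -5.01940870e+01, -2.02782167e-04,
        8.16285261e-03, -2.91513015e-05]), 'tool_pos': array([ 237.80607089, -550.31131811,  230.33916839]), 'tcp_rot': array([-1.79902562e+02, -8.17436743e-03,  2.33640216e+01]), 'ft_force': array([ 0.12608344,  0.27430059, -1.24157638]), 'wrist_torque': array([-0.03363106,  0.02938879, -0.0454494 ]), 'finger_gap': 85.41278416479275} 18.700000000000003
```

View pics/top0.png

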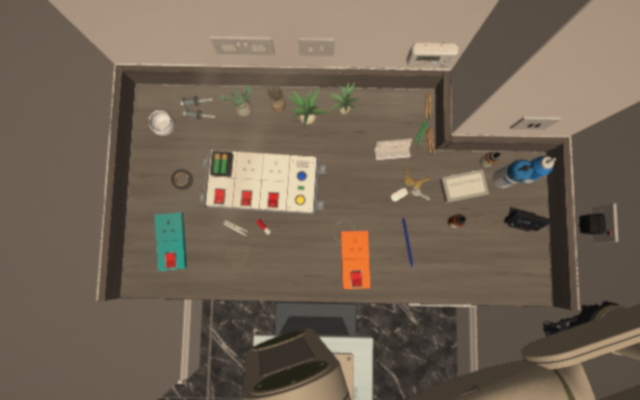

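View pics/scene0.png

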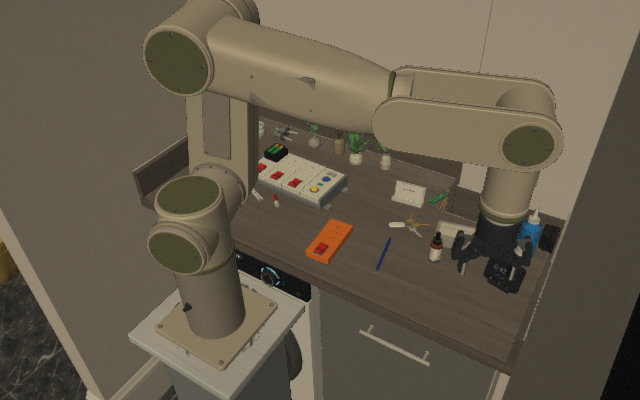

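The top view shows the white block at about (205–318, 150–212). The black charger is at (221,164), with red rockers at (219,196), (246,198) and (273,200), yellow at (300,200) and blue at (301,175). The turquoise (170,240) and orange (356,260) units are look-alikes. The charger's rocker should be (219,196), since it is in the same module as the charger; I'll confirm in a crop and measure.

```bash
cat >h.py <<'E'
import numpy as np,cv2
from bench import *
def ray(P,u,v,z):
    R,t=np.array(P["R"]),np.array(P["t"])
    d=R.T@[(u-P["cx"])/P["fx"],(v-P["cy"])/P["fy"],1]; c=-R.T@t
    return c+d*(z-c[2])/d[2]
def wristP():
    s=sense();P=dict(camera_params("wrist"))
    from scipy.spatial.transform import Rotation as Ro
    T=np.eye(4);T[:3,:3]=Ro.from_euler("xyz",s["tcp_rot"],degrees=True).as_matrix();T[:3,3]=s["tool_pos"]
    M=np.linalg.inv(T@np.array(P["tool_from_camera"]));P["R"],P["t"]=M[:3,:3],M[:3,3]
    return P
def blobs(img,lo,hi,amin=20):
    h=cv2.cvtColor(img,cv2.COLOR_BGR2HSV)
    m=cv2.inRange(h,lo,hi)
    if lo[0]<3: m|=cv2.inRange(h,(174,lo[1],lo[2]),(180,255,255))
    n,_,st,c=cv2.connectedComponentsWithStats(m)
    return [(c[i].round(1),st[i]) for i in range(1,n) if st[i][4]>=amin]
COL=dict(red=((0,150,80),(6,255,255)),yel=((20,120,100),(32,255,255)),blue=((105,120,60),(125,255,255)))
E
python3 - <<'E'
from h import *
im=cv2.imread("pics/top0.png");P=camera_params("top")
for k,z in(("red",47),("yel",50.5),("blue",46.5)):
    for c,s in blobs(im,*COL[k]):
        print(k,c,s,ray(P,*c,z).round(1))
cv2.imwrite("pics/crop.png",cv2.resize(im[140:225,190:335],None,fx=5,fy=5,interpolation=cv2.INTER_CUBIC))
E
```

```text
red [219.1 195.8] [215 190   9  13  99] [513.6 256.   47. ]
red [246.1 197.9] [242 192   9  13 100] [509.4 183.6  47. ]
red [272.8 199.6] [269 194   9  13 102] [506.2 112.1  47. ]
red [260.6 223.7] [256 219  10  10  52] [441.2 142.4  47. ]
red [170.1 259.9] [166 254   9  13 108] [341.3 376.9  47. ]
red [356.2 278.2] [351 271  11  15 138] [ 303.5 -112.3   47. ]
yel [299.6 199.4] [296 196   8   8  54] [507.7  40.5  50.5]
blue [301.5 175.5] [299 173   6   6  32] [573.   37.2  46.5]
blue [407.5 242.9] [404 222   8  41  46] [ 398.1 -246.7   46.5]
```

View pics/crop.png

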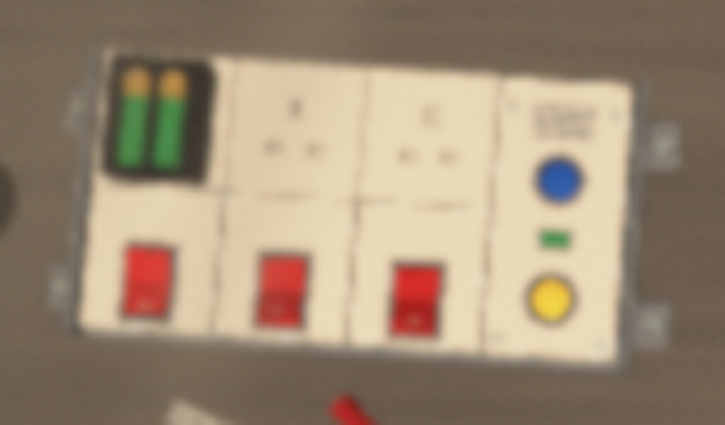

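The crop confirms it: the charger sits in the leftmost module, whose rocker is at top-view (219,196). The trip module is on the right with a green window. Block yaw is −2.9°, and the 72 mm and 65 mm spacings match. Next I shut the fingers, turn, and move over the block.

>>> {"fn": "servo_tool", "kwargs": {"motion": [[0,0,0,0,0,0,0.115],[0,0,0,0,0,0,0.115],[0,0,0,0,0,0,0.115],[0,0,0,0,0,0,0.115]], "force": 20}}

```text
time: 0.5
tool_pos: [237.4, -549.0, 227.7]
tcp_rot: [-179.7, 0.1, -3.8]
ft_force: [0.1, 0.0, 0.4]
finger_gap: 28.1
```

>>> {"fn": "servo_tool", "kwargs": {"motion": [[0,15,-47,0,0,0,0],[0,15,-47,0,0,0,0],[0,15,-47,0,0,0,0],[0,15,-47,0,0,0,0],[0,15,-47,0,0,0,0],[0,15,-47,0,0,0,0],[0,15,-47,0,0,0,0],[0,15,-47,0,0,0,0]]}}

```text
time: 1.3
tool_pos: [382.1, -178.3, 223.8]
tcp_rot: [-179.2, 0.5, -4.7]
ft_force: [1.4, -1.3, 0.2]
finger_gap: -0.0
```

>>> {"fn": "servo_tool", "kwargs": {"motion": [[0,12,-44,-1,0,0,-0.004],[0,12,-44,-1,0,0,-0.004],[0,12,-44,-1,0,0,-0.004],[0,12,-44,-1,0,0,-0.004],[0,12,-44,-1,0,0,-0.004],[0,12,-44,-1,0,0,-0.004],[0,10,-44,-1,0,0,-0.004],[0,8,-30,-1,0,0,0],[0,0,0,0,0,0,0],[0,0,0,0,0,0,0]]}}

```text
time: 2.3
tool_pos: [495.1, 174.0, 232.7]
tcp_rot: [-179.2, 0.6, -2.6]
ft_force: [-0.5, 0.6, 0.0]
finger_gap: 0.2
```

```bash
cat >look.py <<'E'
import sys
from h import *
P=wristP();im=snapshot("wrist");cv2.imwrite(f"pics/{sys.argv[1]}.png",im)
s=sense();print(s["time"],s["tool_pos"].round(1),s["tcp_rot"].round(2),s["ft_force"].round(1))
for k,z in(("red",47),("yel",50.5),("blue",46.5)):
    for c,st in blobs(im,*COL[k],150): print(k,c,st,ray(P,*c,z).round(1))
E
python3 look.py w1
```

```text
2.35 [495.  173.7 232.7] [-179.2     0.6    -2.65] [-0.2  0.2  0.6]
red [235.2 152.6] [221 135  28  37 896] [516.4 257.   47. ]
red [307.5 153.8] [296 136  24  37 866] [512.1 185.5  47. ]
red [380.1 154.2] [368 137  26  36 862] [508.6 114.   47. ]
red [346.2 205.3] [333 193  27  25 305] [456.4 148.3  47. ]
red [151.2 300.9] [137 287  29  29 568] [347.5 376.8  47. ]
red [568.7 316.9] [556 303  27  29 625] [ 308.6 -106.3   47. ]
yel [454.9 150.4] [444 140  23  22 374] [509.9  42.5  50.5]
blue [462.7  79.5] [452  68  23  24 438] [574.5  39.4  46.5]
```

View pics/w1.png

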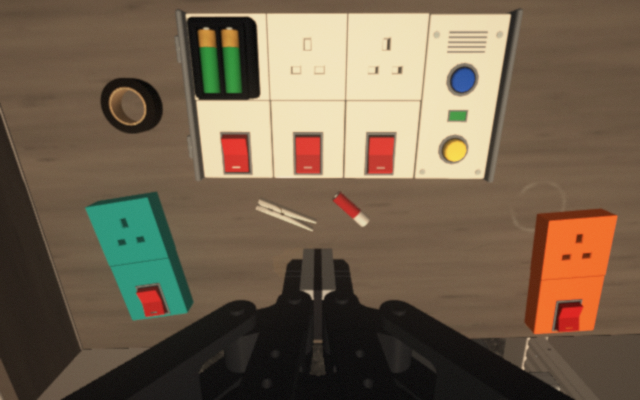

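The wrist picture agrees with the top view to about 2.5 mm. The charger rocker is at wrist pixel (235,153), world ≈(515.5, 256.5). Yellow is at (455,150), blue at (463,80), and the window is green. The off end should be near (530, 256).

>>> {"fn": "servo_tool", "kwargs": {"motion": [[0,8,-21,20,-0.007,0.005,0],[0,8,-21,30,-0.007,0.005,0],[0,8,-21,35,0,0,0.004],[0,8,-21,35,0,0,0],[0,0,0,20,0,0,0],[0,0,0,0,0,0,0],[0,0,0,0,0,0,0]]}}

```text
time: 3.05
tool_pos: [534.2, 249.9, 90.8]
tcp_rot: [179.9, -0.2, -3.6]
ft_force: [-0.0, -0.4, -0.1]
finger_gap: 0.4
```

>>> {"fn": "servo_tool", "kwargs": {"motion": [[0,-4,-6,15,0,0,-0.01],[0,0,0,13,0,0,0],[0,0,0,0,0,0,0],[0,0,0,0,0,0,0]]}}

```text
time: 3.45
tool_pos: [532.9, 255.3, 65.0]
tcp_rot: [-180.0, -0.5, -3.1]
ft_force: [-0.2, 0.6, 0.4]
finger_gap: 0.1
```

```bash
python3 look.py w2
```

```text
3.5 [532.8 255.3  64.9] [-179.99   -0.54   -3.09] [ 0.3  0.  -0.3]
red [312.9 248.8] [293 243  46  17 371] [531.7 257.4  47. ]
red [579.5 273.9] [ 548  243   61   63 2748] [508.9 113.5  47. ]
red [446.7 274.8] [ 422  244   51   63 2764] [512.2 185.6  47. ]
red [480.5 333.1] [458 312  43  40 752] [472.8 163.6  47. ]
```

View pics/w2.png

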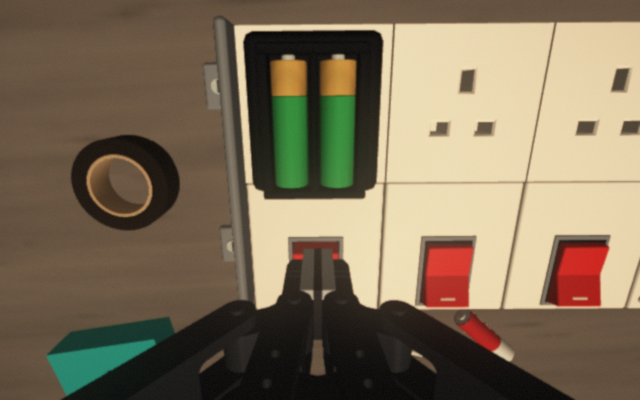

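The fingertips at (317,250) are over the far end of the charger's rocker, with clear room before the charger's edge at row 195. Now I press gently.

>>> {"fn": "servo_tool", "kwargs": {"motion": [[0,-2,-1,9,0,0.008,0],[0,0,0,3,0,0,0],[0,0,0,2,0,0,0]]}}

```text
time: 3.8
tool_pos: [532.0, 256.9, 51.5]
tcp_rot: [-179.9, -1.2, -3.1]
ft_force: [1.7, 0.0, 5.1]
finger_gap: -0.1
```

>>> {"fn": "servo_tool", "kwargs": {"motion": [[0,0,0,2,0,0,0],[0,0,0,2,0,0,0]]}}

```text
time: 4.0
tool_pos: [532.6, 257.0, 47.7]
tcp_rot: [-179.9, -1.3, -3.1]
ft_force: [0.5, -0.4, 0.8]
finger_gap: 0.2
```

The force peaked at 5 N and then dropped, which fits the rocker snapping over. I'll rise and look.

>>> {"fn": "servo_tool", "kwargs": {"motion": [[0,0,0,-10,0,0,0],[0,0,0,-30,0,-0.01,0],[0,-10,0,-40,0,-0.01,0],[0,-10,30,-30,0,0,0],[0,0,30,0,0,0,0],[0,0,30,0,0,0,0],[0,0,0,0,0,0,0]]}}

```text
time: 4.7
tool_pos: [505.1, 166.2, 166.0]
tcp_rot: [-179.9, -0.1, -2.9]
ft_force: [0.2, -0.1, -0.8]
finger_gap: -0.0
```

```bash
python3 look.py w3; python3 -c "
import cv2
cv2.imwrite('pics/w3c.png',cv2.resize(cv2.imread('pics/w3.png')[0:260],(800,325)))"
```

```text
4.75 [505.2 167.6 166.1] [-1.7988e+02 -1.2000e-01 -2.9000e+00] [-0.1 -0.1  0.3]
red [293.  184.7] [ 278  163   31   44 1249] [511.8 185.6  47. ]
red [381.4 183.8] [ 367  163   31   44 1260] [508.9 114.   47. ]
red [204.9 184.7] [ 188  164   34   43 1280] [515.4 257.   47. ]
red [341.2 240.5] [325 226  32  29 430] [460.2 148.   47. ]
red [108.6 355.8] [ 92 343  33  32 622] [348.6 377.6  47. ]
red [604.1 370. ] [589 353  32  33 720] [ 307.5 -106.4   47. ]
yel [472.1 179.6] [458 167  28  26 512] [509.7  42.6  50.5]
blue [481.8  94. ] [468  80  29  29 640] [574.6  39.6  46.5]
```

View pics/w3c.png

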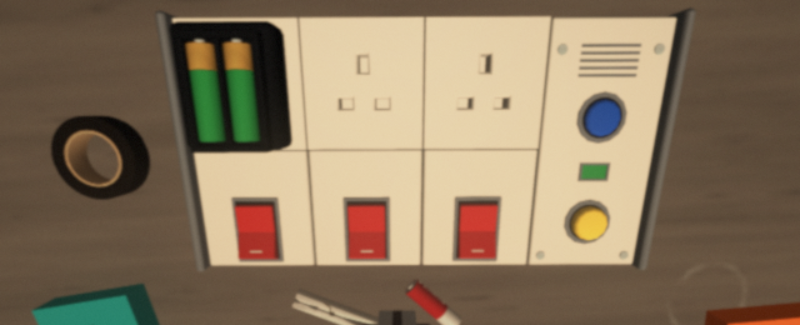

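All three rockers now look alike, at crop (257,230), (367,230) and (477,230), so the charger's socket is off. The window at (593,172) is still green. Next is the yellow button at (509.6, 42.5).

>>> {"fn": "servo_tool", "kwargs": {"motion": [[0,2,30,20,0,0,0],[0,2,30,25,0,0,0],[0,2,30,25,0,0,0],[0,2,25,20,0,0,0],[0,0,0,0,0,0,0],[0,0,0,0,0,0,0]]}}

```text
time: 5.35
tool_pos: [510.1, 54.4, 76.4]
tcp_rot: [-179.6, -0.4, -2.7]
ft_force: [1.0, 0.4, 0.2]
finger_gap: -0.2
```

>>> {"fn": "servo_tool", "kwargs": {"motion": [[0,0,12,8,0,0,0],[0,0,0,8,0,0,0],[0,0,0,0,0,0,0],[0,0,0,0,0,0,0]]}}

```text
time: 5.75
tool_pos: [511.3, 44.6, 61.2]
tcp_rot: [-179.6, -0.6, -2.6]
ft_force: [0.2, 0.2, 0.8]
finger_gap: -0.0
```

>>> {"fn": "servo_tool", "kwargs": {"motion": [[0,0,0,5,0,0,0],[0,0,0,3,0,0,0],[0,0,0,2,0,0,0]]}}

```text
time: 6.05
tool_pos: [512.3, 45.5, 51.6]
tcp_rot: [-179.5, -0.7, -2.5]
ft_force: [-0.2, 0.5, 1.0]
finger_gap: 0.4
```

>>> {"fn": "servo_tool", "kwargs": {"motion": [[0,-2,2,0,0,0,0],[0,0,0,2,0,0,0],[0,0,0,2,0,0,0]]}}

```text
time: 6.35
tool_pos: [510.0, 43.5, 47.5]
tcp_rot: [-179.5, -0.7, -2.5]
ft_force: [-2.5, 0.6, 2.3]
finger_gap: -0.2
```

>>> {"fn": "servo_tool", "kwargs": {"motion": [[0,0,0,2,0,0,0],[0,0,0,0.5,0,0,0]]}}

```text
time: 6.55
tool_pos: [510.1, 43.5, 45.1]
tcp_rot: [-179.5, -0.7, -2.5]
ft_force: [-3.3, -0.5, 5.2]
finger_gap: -0.0
```

>>> {"fn": "servo_tool", "kwargs": {"motion": [[0,0,0,-10,0,0,0],[0,0,0,-35,-0.008,-0.012,0],[0,0,0,-40,0,0,0],[0,0,0,0,0,0,0],[0,0,0,0,0,0,0]]}}

```text
time: 7.05
tool_pos: [508.9, 43.2, 133.8]
tcp_rot: [180.0, 0.1, -2.5]
ft_force: [-0.0, 0.2, -0.2]
finger_gap: 0.1
```

```bash
python3 look.py w4; python3 -c "
import cv2
cv2.imwrite('pics/w4c.png',cv2.resize(cv2.imread('pics/w4.png')[0:300,100:500],(800,600)))"
```

```text
7.1 [509.5  43.1 134.3] [ 1.7999e+02  3.0000e-02 -2.5200e+00] [0.6 0.5 0.4]
red [320.1 157. ] [310 152  22  11 233] [543.1  39.5  47. ]
red [ 24.3 207.8] [   1  184   48   48 1753] [515.2 256.4  47. ]
red [122.8 207.8] [ 102  184   43   48 1657] [512.  184.6  47. ]
red [221.3 208.1] [ 203  185   37   48 1580] [508.7 113.   47. ]
red [204.9 264.1] [186 248  38  32 537] [463.5 131.8  47. ]
yel [320.1 203.7] [306 190  29  28 604] [510.1  40.9  50.5]
blue [320.5 109.3] [305  93  32  33 809] [575.   37.9  46.5]
```

View pics/w4c.png

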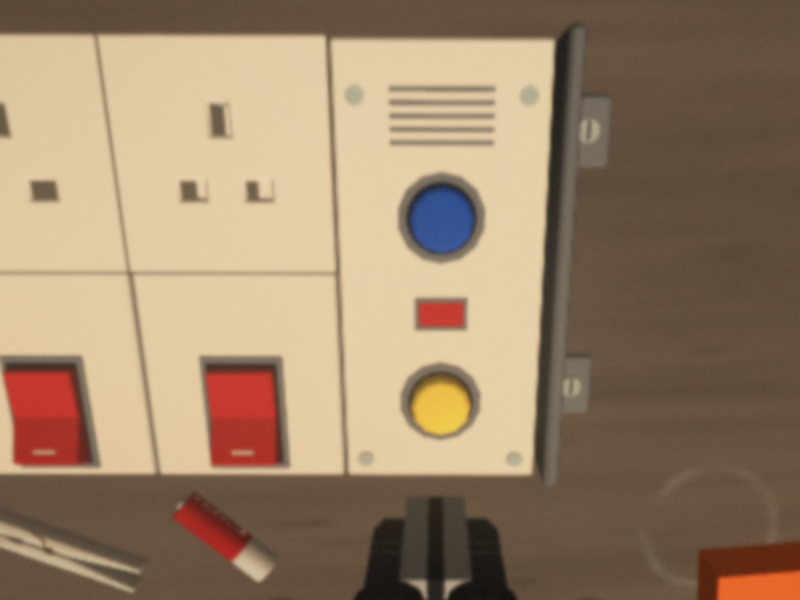

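The window at crop (441,314) has turned red, so the trip worked, and the other rockers are unchanged. Next is the blue button at (574.5, 39).

>>> {"fn": "servo_tool", "kwargs": {"motion": [[0,20,0,15,0,0,0.002],[0,22,0,20,0,0,0.002],[0,20,1,20,0,0,0],[0,0,0,12,0,0,0],[0,0,0,0,0,0,0],[0,0,0,0,0,0,0]]}}

```text
time: 7.7
tool_pos: [570.2, 39.3, 61.0]
tcp_rot: [180.0, 0.3, -2.8]
ft_force: [-1.2, 0.3, 1.0]
finger_gap: -0.3
```

>>> {"fn": "servo_tool", "kwargs": {"motion": [[0,4,0,4,0,0,0],[0,0,0,4,0,0,0],[0,0,0,2,0,0,0],[0,0,0,2,0,0,0]]}}

```text
time: 8.1
tool_pos: [574.5, 39.4, 50.8]
tcp_rot: [-180.0, 0.2, -2.7]
ft_force: [-0.5, -0.3, 0.8]
finger_gap: -0.2
```

>>> {"fn": "servo_tool", "kwargs": {"motion": [[0,0,0,2,0,0,0],[0,0,0,1,0,0,0]]}}

```text
time: 8.3
tool_pos: [574.7, 39.4, 48.3]
tcp_rot: [-180.0, 0.1, -2.7]
ft_force: [-1.4, -0.8, 2.5]
finger_gap: 0.2
```

>>> {"fn": "servo_tool", "kwargs": {"motion": [[0,0,0,2,0,0,0],[0,0,0,1,0,0,0]]}}

```text
time: 8.5
tool_pos: [575.0, 39.4, 45.6]
tcp_rot: [-180.0, 0.1, -2.7]
ft_force: [-3.2, -0.3, 5.6]
finger_gap: -0.3
```

>>> {"fn": "servo_tool", "kwargs": {"motion": [[0,0,0,0.5,0,0,0],[0,0,0,0,0,0,0]]}}

```text
time: 8.7
tool_pos: [575.0, 39.4, 45.7]
tcp_rot: [-180.0, 0.1, -2.7]
ft_force: [-2.2, -0.2, 3.9]
finger_gap: -0.0
```

Now I rise and head back towards the charger's rocker, checking the window on the way.

>>> {"fn": "servo_tool", "kwargs": {"motion": [[0,0,0,-10,0,0,0],[0,0,0,-40,0,0,0],[0,-20,-10,-45,0,0,0],[0,-30,-30,0,0,0,0],[0,-20,-30,0,0,0,0],[0,0,0,0,0,0,0],[0,0,0,0,0,0,0]]}}

```text
time: 9.4
tool_pos: [507.8, 114.5, 148.6]
tcp_rot: [-179.9, -0.1, -2.8]
ft_force: [0.7, -0.4, 0.5]
finger_gap: 0.2
```

```bash
python3 look.py w5; python3 -c "
import cv2
cv2.imwrite('pics/w5c.png',cv2.resize(cv2.imread('pics/w5.png')[0:300],(800,375)))"
```

```text
9.45 [508.  114.5 148.6] [-1.7988e+02 -1.4000e-01 -2.8600e+00] [-0.5  0.1  0.6]
red [132.3 197.7] [ 113  175   40   46 1485] [515.  256.5  47. ]
red [225.4 197.2] [ 208  175   35   46 1429] [511.9 185.   47. ]
red [318.7 196.9] [ 303  175   32   46 1411] [508.7 113.5  47. ]
red [284.6 251. ] [270 238  32  25 372] [464.2 143.2  47. ]
red [ 45.8 376.1] [ 26 361  38  32 754] [346.2 375.7  47. ]
red [566.6 384.3] [552 372  29  28 449] [ 314.  -108.8   47. ]
yel [413.9 192.5] [400 179  28  27 555] [509.8  41.8  50.5]
blue [420.1 102.4] [406  87  29  31 698] [574.7  38.9  46.5]
```

View pics/w5c.png

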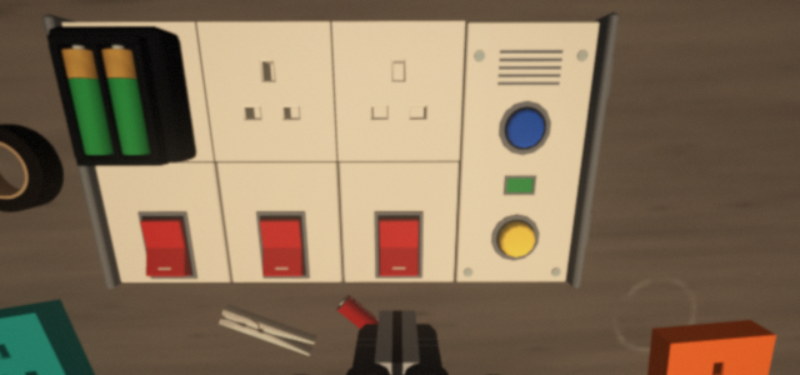

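The window at crop (520,185) is green again and the blue button is in. Last, the near end of the charger's rocker, at about (500, 257.5).

>>> {"fn": "servo_tool", "kwargs": {"motion": [[0,-3,-36,10,0,0,0],[0,-4,-36,15,0,0,0],[0,-4,-36,20,0,0,0],[0,-4,-30,20,0,0,0],[0,0,0,12,0,0,0],[0,0,0,0,0,0,0],[0,0,0,0,0,0,0]]}}

```text
time: 10.15
tool_pos: [506.2, 251.0, 69.0]
tcp_rot: [180.0, -0.3, -3.4]
ft_force: [-0.0, 0.9, -0.1]
finger_gap: 0.3
```

>>> {"fn": "servo_tool", "kwargs": {"motion": [[0,-7,-6,4,0,0,0],[0,0,0,3,0,0,0],[0,0,0,0,0,0,0],[0,0,0,0,0,0,0]]}}

```text
time: 10.55
tool_pos: [501.5, 255.3, 63.9]
tcp_rot: [-180.0, -0.5, -3.6]
ft_force: [-0.4, 0.4, 0.2]
finger_gap: -0.0
```

>>> {"fn": "servo_tool", "kwargs": {"motion": [[0,-2,-2,5,0,-0.008,0],[0,0,0,4,0,0,0],[0,0,0,2,0,0,0]]}}

```text
time: 10.85
tool_pos: [500.5, 257.6, 53.4]
tcp_rot: [-179.9, -0.1, -3.6]
ft_force: [0.4, -1.0, -0.2]
finger_gap: -0.1
```

>>> {"fn": "servo_tool", "kwargs": {"motion": [[0,0,0,2,0,0,0],[0,0,0,1.5,0,0,0]]}}

```text
time: 11.05
tool_pos: [500.3, 257.6, 49.4]
tcp_rot: [-179.9, -0.0, -3.6]
ft_force: [-0.4, 0.2, 0.9]
finger_gap: -0.2
```

>>> {"fn": "servo_tool", "kwargs": {"motion": [[0,0,0,1.5,0,0,0],[0,0,0,0.5,0,0,0]]}}

```text
time: 11.25
tool_pos: [500.3, 257.6, 47.1]
tcp_rot: [-179.9, -0.0, -3.6]
ft_force: [-0.5, 0.5, 1.7]
finger_gap: 0.3
```

>>> {"fn": "servo_tool", "kwargs": {"motion": [[0,0,0,1,0,0,0],[0,0,0,0,0,0,0]]}}

```text
time: 11.45
tool_pos: [500.2, 257.6, 46.5]
tcp_rot: [-179.9, -0.0, -3.6]
ft_force: [-1.7, 0.5, 3.6]
finger_gap: -0.2
```

>>> {"fn": "servo_tool", "kwargs": {"motion": [[0,0,0,-10,0,0,0],[0,0,0,-35,0,0,0],[0,-8,25,-45,0,0,0],[0,-8,40,-20,0,0,0],[0,0,30,0,0,0,0],[0,0,0,0,0,0,0],[0,0,0,0,0,0,0]]}}

```text
time: 12.15
tool_pos: [478.6, 161.5, 164.2]
tcp_rot: [-180.0, -0.3, -3.5]
ft_force: [-0.6, 0.6, -0.0]
finger_gap: -0.2
```

```bash
python3 look.py w6; python3 -c "
import cv2
cv2.imwrite('pics/w6c.png',cv2.resize(cv2.imread('pics/w6.png')[0:300],(800,375)))"
```

```text
12.2 [478.6 161.7 164. ] [-179.98   -0.28   -3.51] [ 0.9  0.  -0.4]
red [193.4 153.4] [ 174  131   38   47 1470] [516.5 256.3  47. ]
red [284.9 153.6] [ 269  131   32   47 1407] [511.9 184.8  47. ]
red [376.3 152.2] [ 361  130   32   47 1398] [508.6 113.4  47. ]
red [336.4 216.1] [320 201  33  31 471] [457.2 146.9  47. ]
red [ 99.7 338.8] [ 81 322  37  35 800] [347.1 375.9  47. ]
red [609.9 347.4] [594 330  33  35 845] [ 307.9 -106.7   47. ]
yel [470.5 145.8] [456 132  29  28 596] [509.7  42.   50.5]
blue [479.3  54.7] [465  39  30  32 739] [574.4  39.   46.5]
```

View pics/w6c.png

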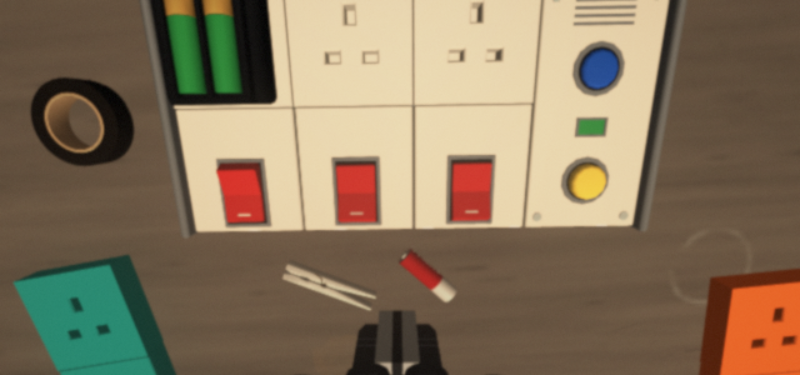

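The charger's rocker at crop (242,194) now has its far end standing up, and its shading differs from the two spare rockers, which are still off. The window is green and the bystanders are in place. Handing in.

```bash
python3 -c "
from bench import *
print(hand_in())"
```

```text
the job is handed in; nothing more can be done
None
```

I did the trip test in the order asked and handed it in at about 12 s of the 51 s allowed. The steps were charger socket off, yellow test button, blue reset button, charger socket on again. The forces read at the end of each move call stayed around 6 N or less.

- **Sequence:** pictures between the steps showed the charger's rocker go off, the window turn red after the yellow button, and turn green again after the blue one.
- **Last picture:** the charger's rocker is on, with its far end standing up. The window is green, the two spare rockers are off, and the charger is still plugged in. The peg, red cell and tape roll beside the block look unmoved; I did not take a final picture of the things further off.
- **Less certain:** on the last press I read no force peak as the rocker snapped over, only 0.9 N rising to 3.6 N at the bottom. That the socket is on rests on the last picture alone.

No check failed. The top and wrist cameras agreed to about 2.5 mm on where the parts were.

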